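# Free a stuck tube block from a dry-block heater

### The arm

A 6-joint arm with a two-finger parallel gripper is mounted at the origin on the work surface. World frame = base frame: x ahead of the robot, y to its left, z up, the work surface at z = 0. Lengths are in m, angles in rad, forces in N, time in s.
With the tool pointing down it reaches from about 0.35 to 0.85 m from the base axis. Payload 8.1 kg.
Tool frame: the origin (TCP) lies on the mounting face of the last link; the fingertips stand tcp_to_tips ahead of it and the grasp point (between the pads) lies 155 mm ahead of it (tcp_to_tips is the distance from the TCP to the fingertips, in m); z points along the fingers, y is the line along which they close (so a half turn about z gives the same grasp; the last joint's range is limited). The gripper opens to 85 mm and grips with 20 to 120 N. Pads are 22 mm wide; open, the fingers measure 114 mm over their backs; the gripper's body (76 mm by 85 mm) begins 54 mm behind the grasp point. The pads swing forward as they close: fully open they stand 13 mm farther back than shut.
Start: joints at [1.072, 0.13, 1.488, -0, 1.523, -0.085], TCP at [0.241, 0.549, 0.405] pointing down, gripper open.
Joint ranges: [-2.96, 2.96], [-0.89, 2.26], [0.02, 2.5], [-1.34, 4.48], [0, 2.73], [-2.66, 2.66]. Speed limits (rad/s): [2.39, 2.39, 2.79, 3.14, 3.14, 3.14].

### API

Orientations are given as a rotation vector (axis times angle).
In Python, from rig import state, capture, job_done, cut_out, tcp_to_tips gives the robot as it stands. The module is installed in compiled form; this text tells all that it offers.
- The arm moves only by the shell command python3 -m jog 'ROWS' [FORCE]. ROWS is JSON, a list of rows, each a list of 5 numbers: the closure, from 0 (fully open) to 1 (shut), then the shift along the tool's x, y, z in units of 0.15 m (1.0 is 0.15 m), then the turn about the tool's z in units of pi/2 rad (1.0 is pi/2 rad). In form: [[gripper, dx, dy, dz, yaw], ...]. A call has 1 to 5 rows; each row is the pose to reach, as a shift and turn from the pose commanded when the call began, along the tool's axes at that moment; what a row does not reach only later rows make up. A row lasts 1/12 s, in which the tool goes at most 41.7 mm and 7.16 degrees, less where a joint would pass 70% of its speed; a pose out of reach is approached as far as the arm can. A call with a number of a shift or a turn outside -1 to 1 is refused whole. A call with a gripper value outside its range is refused whole. The fingers move at their own pace and stop on an object; FORCE is the grip in N (left out, the last holds). Time passes only in rows, so rows that repeat a pose let the fingers close. It gives the time, the measured TCP pose, the force, the opening and the grip force at its end, in the units of the state.
- state(): the state, without advancing time (a new reading comes with each control period).
- capture(name): name is "scene" or "side" or "wrist"; returns a dict with "pixels" (420x560x3 uint8, blue, green, red), "K" (3x3 intrinsics, pixels), "pose" (4x4, takes a point from camera to world coordinates). Camera axes: x right, y up, looking along -z (the intrinsics and any distortion apply to the point x, -y, -z); pixel columns grow to the right and rows downward; lengths in m; the calibration is good to about 2 mm. A picture is of the moment at which its call begins. There is no depth.
- job_done(): hands the job in; it is judged then, once.
Trained networks look in the newest picture that a camera, given by its name, has taken for a name from the list of things; names that differ only in an ending like _2 or _b are one class to them, and where a whole thing is asked for, a point or a joint stands for the part that bears it (a point fixed in the world has none). Each returns a list of dicts, best first, with "p" (0 to 1); they miss things now and then, are a little off and sometimes report something else, mostly with a low value. They report only what shows in the picture. A call takes as long as a camera call. They do not tell look-alikes from the thing itself.
- cut_out(camera, query): "pixels" (420x560 bool, what is visible of it) and "position" ([row, column] in pixels, amid what is visible of it).
The state is a dict: "t": time; "joints": joint angles; "joint_velocities": joint speeds; "effort": joint torques, N m; "tool_pos": TCP position; "tcp_rot": TCP orientation; "contact_force": force on the tool from outside, world axes, zero at the start; "moment": the same for the moment, N m; "gripper_width": finger opening in m; "finger_force": force on a finger pad.
Only numpy, scipy, OpenCV 4.12 (cv2) and the standard library are available. Lean on these libraries where they do the work, as an engineer would, in place of code of your own. Each camera call takes 0.05 s, during which the arm holds its last target. There are 200 camera calls.

### The job

The tube block with the red T handle is stuck in the bench heater's well. Swing the clear hood up until it rests open on its stop, take the block by its T handle and rock it to the robot's left, then to its right, and so on (a good five degrees each way) until it works free, then finish while still holding it, steady and roughly level, just clear of the heater: straight above the well with its underside 1 to 4 cm over the rim. Leave everything else on the bench where it stands.

Things in the scene. Friction and masses are not known exactly. Their poses are not given: they have to be found in the camera images.
- heater: white bench-top dry-block heater, fixed, 190 x 156 mm, 75 high. Origin on the bench under the middle of its well; z up, x points from its control panel (towards the robot) to its hinge side, y to its left (the robot's left too when its yaw is 0). It extends from x = -115 to +75 mm and y = +-78 mm
- well_rim (a point): middle of the well's mouth, 75 mm above the bench, straight above the heater's origin. The well is 52 (heater's x) by 60 (y) mm and 28 mm deep. Brass spring strips in its left and right walls, running along x, 18 mm above its floor, squeeze the block's left and right faces, one line of contact on each side
- hood (a joint): hinge of the clear hood over the heater: 0 shut, grows as it opens up and away to the hinge side (heater's +x), 1.75 rad on its stop. Let go, it falls shut below about 1 rad and open above. The hood is 122 (x) x 140 (y) x 68 mm high, 0.3 kg, walls 4 mm, clear with a blue bottom edge; shut, its underside lies on the heater's top
- hood_hinge (a point): middle of the hood's hinge line, which runs along the heater's y axis: 70 mm towards +x from the heater's origin and 75.5 mm above the bench
- hood_grip (a point): centre of the hood's blue handle: a cylinder 18 mm in diameter, 36 long, parallel to the hinge, on a thin stem, 28 mm above the hood's top. With the hood shut it lies 98 mm towards -x of the hinge and 96 mm above it. Pinched over its two ends it turns between the fingers as the hood swings; this point moves with the hood
- block: aluminium tube block 46 (x) x 50 (y) x 40 mm high, 0.26 kg, with a red T handle, seated on the floor of the well, axes parallel to the heater's. Origin at the centre of its underside, when seated 28 mm below the rim. The strips grip it: a straight pull takes 30 to 45 N. It is free once both sides have slid up 18 mm past the strips
- block_bar (a point): centre of the red T handle: a round bar 16 mm in diameter, 44 long, along the block's x, 70 mm above its underside, 30 above its top. Held by fingers closing along y, the block can lean between them. Moved sideways (heater's +y or -y, some 20 N), the block leans, its far side sliding up; rocks of 6 to 10 mm each way with a 10 N lift walk it up
- spare_block: bystander: a second aluminium tube block, same shape, with a BLACK T handle, standing on the bench; origin under its centre
- rotor_ring: bystander: shallow open steel dish, 92 mm across, 28 high; origin under its centre
- tube_rack: bystander: white rack 70 x 160 x 59 mm with capped tubes; origin under its centre
- reagent_jar: bystander: amber jar with blue cap, 60 mm across, 85 high; origin under its centre
- beaker: bystander: clear beaker, 66 mm across, 80 high; origin under its centre
- rotor_stand: bystander: steel disc-footed stand, 96 mm across, 68 high; origin under its centre
Things that resemble listed ones, but are neither listed nor needed, are in the scene too. Of the things like the heater, leave any that is black, pink or turquoise; of the rest the larger one is meant.

How it is judged:
By the outcome, as a careful person would: the job done as asked, in the order asked, and still so for the second after the job is handed in, while the arm keeps its last pose, push and grip.
It also fails if it takes over 58 s, if anything falls off the work surface, if the arm or the gripper's body presses on something with over 40 N, if the wrist force passes 120 N, or if a joint passes its speed limit or range.

## Working session

There is one attempt and no reset: what is moved stays moved. The work goes in short steps, Python scripts to look and compute and a shell command to move; the robot and the scene stay as the last step left them, time stands still between calls to the robot, and variables do not carry over. Pictures are saved under pics/ and viewed, at most 10 in all, crops included, and the job is handed in when it is done.

```bash
mkdir -p pics; python3 - <<'E'
from rig import *
import rig,cv2,numpy as np
print(tcp_to_tips, state())
for c in ["scene","side"]:
    d=capture(c); cv2.imwrite(f"pics/{c}0.png",d["pixels"]); print(c,d["K"].tolist(),np.round(d["pose"],4).tolist(), d.keys())
    for q in ["heater","hood","hood_grip","block_bar","block"]:
        print(q,[(round(o["p"],2),np.round(o["position"]).tolist(),int(o["pixels"].sum())) for o in cut_out(c,q)])
E
```

```text
0.1734 {'t': 0.0, 'joints': array([ 1.07156711e+00,  1.31185405e-01,  1.48930051e+00,  3.41462480e-05,
        1.52299150e+00, -8.54118693e-02]), 'joint_velocities': array([-1.38810551e-03,  3.64944850e-04, -8.49209730e-04,  5.56626270e-04,
        1.13203458e-03, -4.76067218e-05]), 'effort': array([ 2.08161160e-03, -5.69409049e+01, -5.00549340e+01, -2.63153134e-05,
        1.50970789e-02, -3.92753896e-05]), 'tool_pos': array([0.24113316, 0.54916009, 0.40361799]), 'tcp_rot': array([-6.45278657e-01, -3.07401926e+00,  2.81901965e-03]), 'contact_force': array([ 0.07703327,  0.67944354, -0.02051254]), 'moment': array([0.01461843, 0.02680152, 0.05158756]), 'finger_force': 0.0, 'gripper_width': 0.08538106821254056}
scene [[394.67721023974946, 0.0, 283.1234463624043], [0.0, 394.67721023974946, 216.12044924161384], [0.0, 0.0, 1.0]] [[0.017, -0.8189, 0.5737, 1.253], [0.9998, 0.0098, -0.0155, -0.0665], [0.0071, 0.5738, 0.8189, 1.2615], [0.0, 0.0, 0.0, 1.0]] dict_keys(['pixels', 'K', 'pose'])
heater [(0.88, [196.0, 142.0], 2533), (0.8, [227.0, 284.0], 2294), (0.75, [226.0, 284.0], 1613), (0.74,
[... 430 characters left out ...]
54405869], [0.0, 497.0879589160267, 210.06222494953488], [0.0, 0.0, 1.0]] [[-0.9975, 0.022, -0.067, 0.3412], [-0.0673, -0.5842, 0.8088, 1.1899], [-0.0213, 0.8113, 0.5843, 1.0376], [0.0, 0.0, 0.0, 1.0]] dict_keys(['pixels', 'K', 'pose'])
heater [(0.89, [278.0, 256.0], 2644), (0.88, [305.0, 338.0], 2818), (0.78, [232.0, 281.0], 3420), (0.59, [183.0, 229.0], 401), (0.58, [151.0, 328.0], 1979)]
hood [(0.85, [222.0, 273.0], 1874), (0.81, [142.0, 321.0], 1014), (0.7, [291.0, 337.0], 1681), (0.56, [272.0, 252.0], 1403)]
hood_grip [(0.95, [138.0, 324.0], 1007), (0.8, [222.0, 270.0], 1874), (0.68, [270.0, 250.0], 1381), (0.56, [288.0, 338.0], 1685), (0.34, [233.0, 277.0], 3549)]
block_bar []
block []
```

View pics/scene0.png

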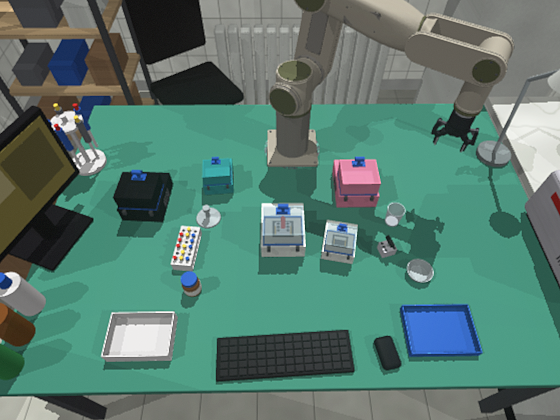

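View pics/side0.png

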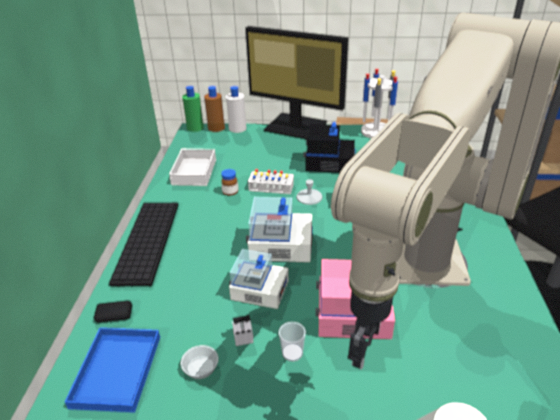

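```bash
python3 - <<'E'
import cv2,numpy as np
a=cv2.imread("pics/scene0.png")[185:265,245:320]; b=cv2.imread("pics/side0.png")[185:270,240:320]
f=lambda i:cv2.resize(i,(400,int(400*i.shape[0]/i.shape[1])),interpolation=cv2.INTER_CUBIC)
a,b=f(a),f(b);h=max(len(a),len(b));o=np.zeros((h,800,3),np.uint8);o[:len(a),:400]=a;o[:len(b),400:]=b
cv2.imwrite("pics/crop0.png",o);print(a.shape,b.shape)
E
```

```text
(426, 400, 3) (425, 400, 3)
```

View pics/crop0.png

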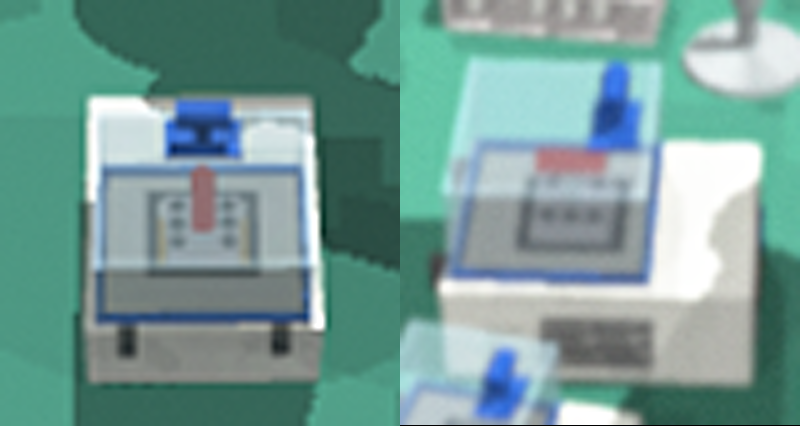

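```bash
cat > h.py <<'E'
import numpy as np,cv2
from scipy.optimize import least_squares
from scipy.spatial.transform import Rotation as R
def proj(d,P):
    K=np.array(d["K"]);T=np.array(d["pose"]);c=(np.atleast_2d(P)-T[:3,3])@T[:3,:3]
    c=c*[1,-1,-1]; p=c@K.T; return p[:,:2]/p[:,2:]
def w(h,P): # heater pose h=(x,y,yaw), P in heater frame m
    P=np.atleast_2d(P);c,s=np.cos(h[2]),np.sin(h[2])
    return np.c_[h[0]+c*P[:,0]-s*P[:,1],h[1]+s*P[:,0]+c*P[:,1],P[:,2]]
def fit(obs,h0=(0.6,-0.05,0)): # obs: list of (cam dict, heater pt mm, px col,row)
    f=lambda h:np.concatenate([proj(d,w(h,np.array(P)/1e3))[0]-[u,v] for d,P,u,v in obs])
    r=least_squares(f,h0,loss="soft_l1");return r.x,r.fun.reshape(-1,2)
E
python3 - <<'E'
from h import *; from rig import *
a,b=capture("scene"),capture("side")
S=lambda P,u,v:(a,P,245+u*75/400-.4,185+v*75/400-.4)
T=lambda P,u,v:(b,P,240+(u-400)/5-.4,185+v/5-.4)
o=[S((-115,-78,75),88,97),S((-115,78,75),313,97),S((75,78,75),322,328),S((75,-78,75),86,324),S((75,-78,0),88,382),S((75,78,0),320,382),
 S((0,0,117),203,197),S((-28,0,171.5),203,118),
 T((-115,-78,75),763,143),T((75,78,75),438,283),T((-115,78,75),750,300),T((-115,78,0),755,383),T((0,0,117),571,160),T((-28,0,171.5),617,85)]
h,r=fit(o);print(h);print(np.round(r,1).tolist())
print(state()["t"])
E
```

```text
[ 0.47395392 -0.04767887 -0.00752609]
[[0.3, -0.3], [-0.5, -0.4], [-0.1, -0.2], [-0.6, 0.7], [-0.1, 0.4], [-0.8, 0.2], [-0.2, -0.1], [-0.2, -1.0], [-0.6, 0.6], [0.5, 1.2], [0.5, -0.3], [-0.8, 1.8], [0.2, 0.2], [-0.4, 1.0]]
0.7
```

```bash
cat >> h.py <<'E'
def go(x,y,zg,yawy=None):
    "units from the current pose to grasp point (x,y,zg) with tool y at heading yawy(rad)"
    from rig import state
    s=state();M=R.from_rotvec(s["tcp_rot"]).as_matrix()
    d=M.T@(np.array([x,y,zg+.155])-s["tool_pos"])/.15
    cur=np.arctan2(M[1,1],M[0,1]);t=0 if yawy is None else -(yawy-cur)/(np.pi/2)
    print("units",np.round(d,3),"yaw",round(t,4),"t",s["t"],"tcp",np.round(s["tool_pos"],4),"F",np.round(s["contact_force"],1),"w",round(s["gripper_width"],4))
E
python3 -m jog '[[0,-0.7,-0.78,0,-0.259],[0,-0.7,-0.78,0,-0.259],[0,-0.7,-0.78,0,-0.259],[0,-0.7,-0.78,0,-0.259],[0,-0.7,-0.78,0,-0.259]]' 30
python3 -c "
from h import *;go(.446,-.048,.25,np.pi/2-.0075)"
```

```text
t: 1.12
tool_pos: [0.2917, 0.396, 0.4045]
tcp_rot: [0.011, 3.141, -0.004]
contact_force: [0.1, -0.6, 0.4]
gripper_width: 0.0852
finger_force: 0.0
units [-1.05  -2.952  0.004] yaw 0.0002 t 1.1167 tcp [0.2917 0.396  0.4045] F [ 0.1 -0.6  0.4] w 0.0852
```

```bash
python3 -m jog '[[0,-0.35,-1,0,0],[0,-0.35,-1,0,0],[0,-0.35,-1,0,0],[0,-0.35,-1,0,0]]' >/dev/null
python3 -m jog '[[0,-0.35,-1,0,0],[0,-0.35,-1,0,0],[0,-0.35,-1,0,0],[0,-0.35,-1,0,0]]' >/dev/null
python3 -m jog '[[0,-0.35,-0.95,0,0],[0,-0.35,-0.95,0,0],[0,-0.35,-0.95,0,0],[0,-0.35,-0.95,0,0],[0,-0.35,-0.95,0,0]]'
python3 - <<'E'
from h import *;from rig import *
go(.446,-.048,.1715,np.pi/2-.0075)
d=capture("wrist");np.savez("w1.npz",**d);i=d["pixels"].copy()
h=(.474,-.0477,-.0075)
P=np.array([(0,y,117) for y in(-1,1)]+[(-28,-18,171.5),(-28,18,171.5),(-115,-78,75),(-115,78,75),(75,78,75),(75,-78,75)])/1e3
p=proj(d,w(h,P));print(np.round(p).tolist())
for u,v in p: cv2.drawMarker(i,(int(round(u)),int(round(v))),(0,0,255),0,8)
cv2.imwrite("pics/w1.png",i)
E
```

```text
t: 2.2
tool_pos: [0.4458, -0.0477, 0.4048]
tcp_rot: [0.019, 3.141, -0.003]
contact_force: [-0.5, 1.3, -0.5]
gripper_width: 0.0855
finger_force: 0.0
units [-0.001 -0.001  0.522] yaw -0.0028 t 2.2 tcp [ 0.4458 -0.0477  0.4048] F [-0.5  1.3 -0.5] w 0.0855
[[271.0, 233.0], [274.0, 233.0], [243.0, 221.0], [303.0, 221.0], [175.0, 81.0], [369.0, 80.0], [355.0, 292.0], [190.0, 293.0]]
```

View pics/w1.png

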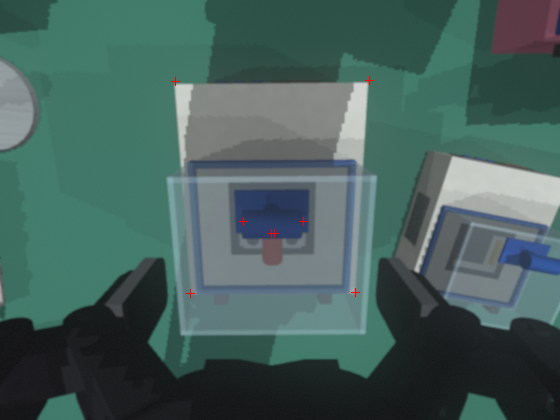

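```bash
python3 -m jog '[[0,0,0,0.26,0],[0,0,0,0.52,0],[0,0,0,0.52,0],[1,0,0,0.52,0],[1,0,0,0.52,0]]' 30; python3 -m jog '[[1,0,0,0,0],[1,0,0,0,0],[1,0,0,0,0],[1,0,0,0,0],[1,0,0,0,0]]'
```

```text
t: 2.67
tool_pos: [0.4452, -0.043, 0.3286]
tcp_rot: [0.01, 3.14, -0.0]
contact_force: [-0.9, -1.0, 0.7]
gripper_width: 0.0637
finger_force: 0.0
t: 3.08
tool_pos: [0.4457, -0.0464, 0.3308]
tcp_rot: [0.013, 3.137, -0.014]
contact_force: [-5.8, -19.6, 10.6]
gripper_width: 0.0353
finger_force: 34.1
```

```bash
python3 -m jog '[[1,0,0,0,0],[1,0,0,0,0]]'; python3 - <<'E'
import numpy as np
# arc in tool units relative to the shut pose: tool x=-world x, z=down
r=np.hypot(98,96);a0=np.arctan2(96,-98)
for th in [.1,.2,.35,.5,.65,.8,.95,1.1,1.25,1.4,1.55,1.65,1.75]:
    a=a0-th;print(th,np.round([-(r*np.cos(a)+98)/150,-(r*np.sin(a)-96)/150],3))
E
```

```text
t: 3.25
tool_pos: [0.4457, -0.0464, 0.3307]
tcp_rot: [0.013, 3.137, -0.013]
contact_force: [-5.4, -19.8, 9.2]
gripper_width: 0.0353
finger_force: 34.1
0.1 [-0.067 -0.062]
0.2 [-0.14  -0.117]
0.35 [-0.259 -0.185]
0.5 [-0.387 -0.235]
0.65 [-0.521 -0.265]
0.8 [-0.657 -0.275]
0.95 [-0.794 -0.264]
1.1 [-0.927 -0.233]
1.25 [-1.055 -0.182]
1.4 [-1.173 -0.113]
1.55 [-1.28  -0.027]
1.65 [-1.343  0.039]
1.75 [-1.4    0.111]
```

```bash
python3 -m jog '[[1,0,-0.02,0,0],[1,-0.035,-0.02,-0.032,0],[1,-0.067,-0.02,-0.062,0],[1,-0.103,-0.02,-0.09,0],[1,-0.14,-0.02,-0.117,0]]' 
python3 -m jog '[[1,-0.06,0,-0.036,0],[1,-0.119,0,-0.068,0],[1,-0.183,0,-0.095,0],[1,-0.247,0,-0.118,0],[1,-0.247,0,-0.118,0]]'; python3 -c "
from h import *;import rig;d=rig.capture('side');cv2.imwrite('pics/s2.png',cv2.resize(d['pixels'][120:300,180:420],None,fx=3,fy=3))"
```

```text
t: 3.67
tool_pos: [0.4659, -0.0476, 0.3461]
tcp_rot: [0.012, 3.141, -0.004]
contact_force: [-3.7, -7.2, -0.8]
gripper_width: 0.0355
finger_force: 32.9
t: 4.08
tool_pos: [0.5041, -0.0478, 0.3643]
tcp_rot: [0.012, 3.139, -0.004]
contact_force: [-2.3, -5.4, 1.2]
gripper_width: 0.0357
finger_force: 35.1
```

View pics/s2.png

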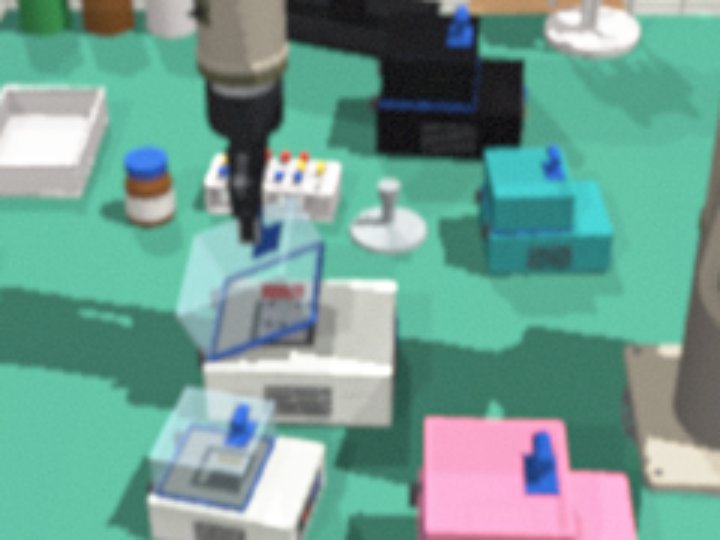

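```bash
python3 -m jog '[[1,-0.067,-0.01,-0.018,0],[1,-0.134,-0.01,-0.03,0],[1,-0.202,-0.01,-0.038,0],[1,-0.27,-0.01,-0.04,0],[1,-0.338,-0.01,-0.037,0]]' 
python3 -m jog '[[1,-0.069,0,0.008,0],[1,-0.136,0,0.021,0],[1,-0.202,0,0.038,0],[1,-0.265,0,0.062,0],[1,-0.33,0,0.088,0]]'
python3 -m jog '[[1,-0.059,0,0.034,0],[1,-0.118,0,0.069,0],[1,-0.17,0,0.11,0],[1,-0.225,0,0.155,0],[1,-0.225,0,0.155,0]]'
```

```text
t: 4.55
tool_pos: [0.5543, -0.0485, 0.3702]
tcp_rot: [0.01, 3.139, -0.0]
contact_force: [-2.7, 2.6, 3.0]
gripper_width: 0.0353
finger_force: 34.8
t: 4.97
tool_pos: [0.6043, -0.0487, 0.3576]
tcp_rot: [0.01, 3.137, 0.0]
contact_force: [-0.8, 1.6, 3.9]
gripper_width: 0.035
finger_force: 35.1
t: 5.38
tool_pos: [0.6392, -0.0488, 0.334]
tcp_rot: [0.01, 3.134, 0.0]
contact_force: [3.2, 2.0, 5.4]
gripper_width: 0.0351
finger_force: 37.6
```

```bash
python3 -m jog '[[1,-0.032,0,0.033,0],[1,-0.063,0,0.066,0],[1,-0.092,0,0.1,0],[1,-0.11,0,0.125,0],[1,-0.11,0,0.125,0]]'
```

```text
t: 5.8
tool_pos: [0.6556, -0.0489, 0.316]
tcp_rot: [0.01, 3.133, 0.0]
contact_force: [5.5, 3.8, 5.9]
gripper_width: 0.0352
finger_force: 39.8
```

```bash
python3 -m jog '[[0,0,0,0,0],[0,0,0,0,0],[0,0,0,0,0],[0,0,0,0,0],[0,0,0,0,0]]'
python3 -m jog '[[0,-0.05,0,-0.1,0],[0,-0.1,0,-0.3,0],[0,-0.1,0,-0.55,0],[0,-0.1,0,-0.8,0],[0,-0.1,0,-0.8,0]]'; python3 - <<'E'
from h import *;import rig;go(.474,-.0477,.2,np.pi/2-.0075)
h=(.474,-.0477,-.0075)
d=rig.capture('side');cv2.imwrite('pics/s3.png',cv2.resize(d['pixels'][120:300,180:420],None,fx=3,fy=3))
E
```

```text
t: 6.22
tool_pos: [0.6531, -0.0496, 0.3122]
tcp_rot: [-0.011, -3.141, 0.0]
contact_force: [0.2, 0.4, -0.5]
gripper_width: 0.0854
finger_force: 0.0
t: 6.63
tool_pos: [0.6693, -0.0498, 0.4428]
tcp_rot: [0.011, 3.128, -0.003]
contact_force: [1.3, -0.2, 2.3]
gripper_width: 0.0854
finger_force: 0.0
units [1.31  0.006 0.568] yaw 0.0003 t 6.6333 tcp [ 0.6693 -0.0498  0.4428] F [ 1.3 -0.2  2.3] w 0.0854
```

View pics/s3.png

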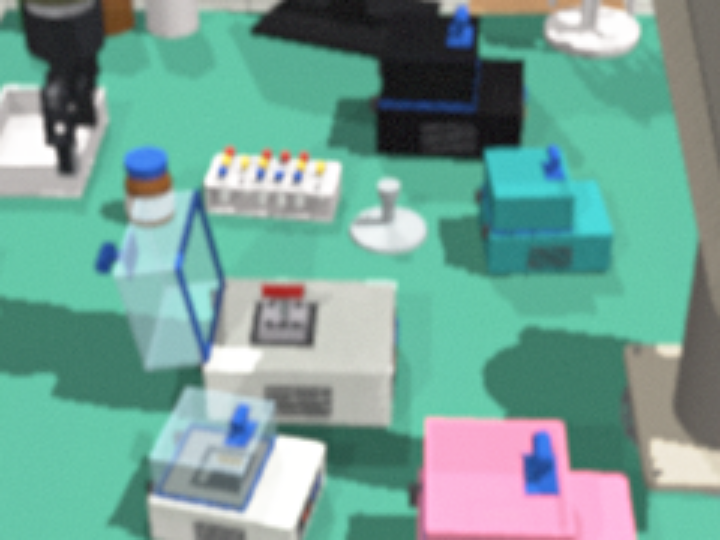

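```bash
python3 -m jog '[[0,0.28,0,0,0],[0,0.55,0,0,0],[0,0.8,0,0,0],[0,1,0,0,0],[0,1,0,0,0]]' >/dev/null
python3 -m jog '[[0,0.31,0,0,0],[0,0.31,0,0,0],[0,0.31,0,0.1,0],[0,0.31,0,0.2,0],[0,0.31,0,0.2,0]]'; python3 -m jog '[[0,0,0,0,0],[0,0,0,0,0]]'; python3 - <<'E'
from h import *;import rig;go(.474,-.0477,.117,np.pi/2-.0075)
h=(.474,-.0477,-.0075)
d=rig.capture('wrist');i=d["pixels"].copy()
P=np.array([(-22,0,117),(22,0,117),(0,-8,117),(0,8,117),(-26,-30,75),(-26,30,75),(26,30,75),(26,-30,75),(-115,-78,75),(-115,78,75),(75,78,75),(75,-78,75)])/1e3
p=proj(d,w(h,P));print(np.round(p,1).tolist())
hsv=cv2.cvtColor(i,cv2.COLOR_BGR2HSV);m=(((hsv[...,0]<8)|(hsv[...,0]>172))&(hsv[...,1]>150)).astype(np.uint8)
n,l,s,c=cv2.connectedComponentsWithStats(m)
print([(s[k].tolist(),c[k].round(1).tolist()) for k in range(1,n) if s[k,4]>80])
i=cv2.resize(i[40:420,130:430],None,fx=1.5,fy=1.5)
for u,v in p: cv2.drawMarker(i,(int((u-130)*1.5),int((v-40)*1.5)),(0,255,0),0,8)
cv2.imwrite("pics/w3.png",i)
E
```

```text
t: 7.52
tool_pos: [0.4707, -0.0481, 0.399]
tcp_rot: [-0.011, -3.137, -0.001]
contact_force: [0.6, 0.0, -0.9]
gripper_width: 0.0854
finger_force: 0.0
t: 7.68
tool_pos: [0.472, -0.0483, 0.4029]
tcp_rot: [0.011, 3.141, -0.0]
contact_force: [0.1, -1.0, -0.5]
gripper_width: 0.0854
finger_force: 0.0
units [-0.013  0.004  0.873] yaw 0.0003 t 7.6833 tcp [ 0.472  -0.0483  0.4029] F [ 0.1 -1.  -0.5] w 0.0854
[[272.4, 172.3], [272.3, 229.2], [261.6, 201.4], [283.0, 201.4], [236.6, 158.7], [307.7, 158.7], [306.1, 217.5], [238.1, 217.4], [171.9, 44.3], [372.7, 44.5], [356.8, 268.2], [187.3, 268.2]]
[]
```

View pics/w3.png

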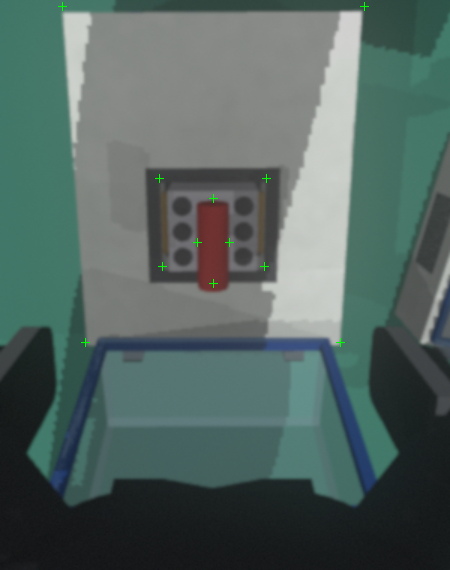

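```bash
python3 -m jog '[[0,-0.027,0.003,0.2,0],[0,-0.027,0.003,0.4,0],[0,-0.027,0.003,0.6,0],[0,-0.027,0.003,0.78,0],[0,-0.027,0.003,0.87,0]]'
python3 -m jog '[[0,0,0,0,0],[0.5,0,0,0,0],[1,0,0,0,0],[1,0,0,0,0],[1,0,0,0,0]]' 50
python3 -m jog '[[1,0,0,0,0],[1,0,0,0,0],[1,0,0,0,0]]'
```

```text
t: 8.15
tool_pos: [0.475, -0.0476, 0.269]
tcp_rot: [-0.011, -3.138, -0.001]
contact_force: [-0.4, -0.1, 0.1]
gripper_width: 0.0856
finger_force: 0.0
t: 8.57
tool_pos: [0.4766, -0.048, 0.2737]
tcp_rot: [0.011, 3.138, -0.001]
contact_force: [-0.5, -0.7, 0.4]
gripper_width: 0.0387
finger_force: 0.0
t: 8.82
tool_pos: [0.4762, -0.048, 0.2729]
tcp_rot: [0.011, 3.14, -0.001]
contact_force: [-1.0, -1.0, 6.3]
gripper_width: 0.0142
finger_force: 48.6
```

```bash
python3 -m jog '[[1,0,0,-0.01,0],[1,0,0.02,-0.02,0],[1,0,0.04,-0.025,0],[1,0,0.06,-0.03,0],[1,0,0.08,-0.03,0]]'
python3 -m jog '[[1,0,0,0,0],[1,0,0,0,0],[1,0,0,0,0]]'
```

```text
t: 9.23
tool_pos: [0.4758, -0.0389, 0.2761]
tcp_rot: [-0.012, -3.141, 0.013]
contact_force: [-0.7, -27.9, -1.7]
gripper_width: 0.0141
finger_force: 50.4
t: 9.48
tool_pos: [0.4758, -0.0387, 0.2763]
tcp_rot: [-0.012, -3.141, 0.011]
contact_force: [0.3, -21.6, -2.1]
gripper_width: 0.0142
finger_force: 50.4
```

```bash
python3 -m jog '[[1,0,-0.04,-0.005,0],[1,0,-0.08,-0.01,0],[1,0,-0.11,-0.02,0],[1,0,-0.14,-0.025,0],[1,0,-0.16,-0.025,0]]'
python3 -m jog '[[1,0,0,0,0],[1,0,0,0,0],[1,0,0,0,0]]'
python3 - <<'E'
from h import *;import rig
d=rig.capture('scene');a=cv2.resize(d['pixels'][170:265,235:335],None,fx=4,fy=4,interpolation=cv2.INTER_CUBIC)
d=rig.capture('side');b=cv2.resize(d['pixels'][170:265,230:330],None,fx=4,fy=4,interpolation=cv2.INTER_CUBIC)
cv2.imwrite('pics/s4.png',np.hstack([a,b]))
E
```

```text
t: 9.9
tool_pos: [0.476, -0.0562, 0.281]
tcp_rot: [0.009, 3.141, 0.017]
contact_force: [0.6, 28.4, -0.7]
gripper_width: 0.0141
finger_force: 50.3
t: 10.15
tool_pos: [0.476, -0.0568, 0.2806]
tcp_rot: [0.009, 3.141, 0.012]
contact_force: [0.0, 20.8, 6.6]
gripper_width: 0.0141
finger_force: 50.7
```

View pics/s4.png

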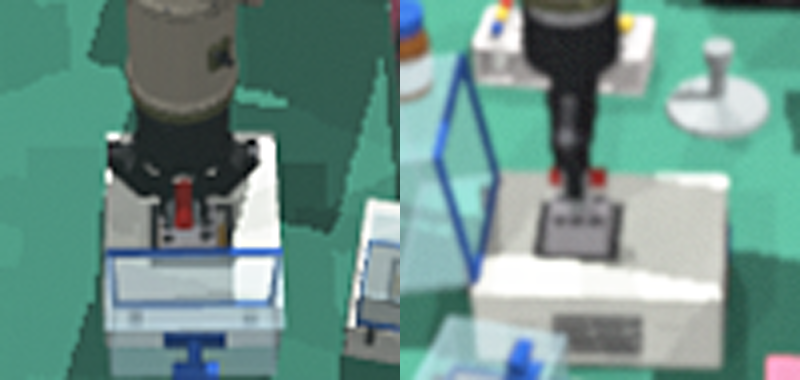

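```bash
python3 -m jog '[[1,0,0.04,-0.015,0],[1,0,0.08,-0.03,0],[1,0,0.11,-0.04,0],[1,0,0.14,-0.045,0],[1,0,0.16,-0.045,0]]'
python3 -m jog '[[1,0,0,0,0],[1,0,0,0,0],[1,0,0,0,0]]'
python3 -m jog '[[1,0,-0.04,-0.015,0],[1,0,-0.08,-0.03,0],[1,0,-0.11,-0.04,0],[1,0,-0.14,-0.045,0],[1,0,-0.16,-0.045,0]]'
python3 -m jog '[[1,0,0,0,0],[1,0,0,0,0],[1,0,0,0,0]]'
```

```text
t: 10.67
tool_pos: [0.4755, -0.0381, 0.2864]
tcp_rot: [-0.012, -3.14, 0.011]
contact_force: [-2.0, -23.0, 1.4]
gripper_width: 0.0139
finger_force: 50.5
t: 10.92
tool_pos: [0.4756, -0.0378, 0.2868]
tcp_rot: [-0.012, -3.141, 0.008]
contact_force: [-1.6, -13.6, -2.4]
gripper_width: 0.0142
finger_force: 50.0
t: 11.33
tool_pos: [0.4758, -0.0592, 0.2943]
tcp_rot: [0.01, 3.141, 0.004]
contact_force: [1.1, -0.5, -1.8]
gripper_width: 0.0142
finger_force: 53.9
t: 11.58
tool_pos: [0.4756, -0.0599, 0.2935]
tcp_rot: [-0.011, -3.141, 0.0]
contact_force: [-0.7, -1.0, -3.0]
gripper_width: 0.0137
finger_force: 54.5
```

```bash
python3 -m jog '[[1,0,0.03,-0.01,0],[1,0,0.06,-0.02,0],[1,0,0.08,-0.03,0],[1,0,0.08,-0.06,0],[1,0,0.08,-0.09,0]]'
python3 -m jog '[[1,0,0,-0.03,0],[1,0,0,-0.06,0],[1,0,0,-0.09,0],[1,0,0,-0.12,0],[1,0,0,-0.125,0]]'
python3 -m jog '[[1,0,0,0,0],[1,0,0,0,0],[1,0,0,0,0],[1,0,0,0,0],[1,0,0,0,0]]'
python3 - <<'E'
from h import *;import rig
go(.476,-.0477,.171)
d=rig.capture('scene');a=cv2.resize(d['pixels'][170:265,235:335],None,fx=4,fy=4,interpolation=cv2.INTER_CUBIC)
d=rig.capture('side');b=cv2.resize(d['pixels'][170:265,230:330],None,fx=4,fy=4,interpolation=cv2.INTER_CUBIC)
cv2.imwrite('pics/s5.png',np.hstack([a,b]))
E
```

```text
t: 12.0
tool_pos: [0.4756, -0.0474, 0.3072]
tcp_rot: [-0.011, -3.141, -0.001]
contact_force: [0.0, 0.6, -3.0]
gripper_width: 0.0145
finger_force: 50.6
t: 12.42
tool_pos: [0.4761, -0.0478, 0.327]
tcp_rot: [0.011, 3.14, -0.0]
contact_force: [0.3, -0.3, -3.7]
gripper_width: 0.0139
finger_force: 50.7
t: 12.83
tool_pos: [0.4757, -0.0478, 0.3255]
tcp_rot: [-0.011, -3.141, -0.0]
contact_force: [-0.0, -0.4, -2.7]
gripper_width: 0.0143
finger_force: 50.7
units [-0.002  0.001 -0.003] yaw 0 t 12.8333 tcp [ 0.4757 -0.0478  0.3255] F [-0.  -0.4 -2.7] w 0.0143
```

View pics/s5.png

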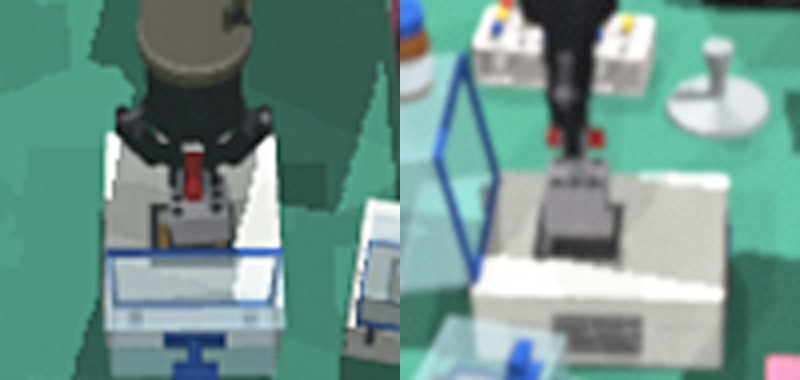

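```bash
python3 - <<'E'
from h import *;import rig
h=(.476,-.0478,-.0075)
d=rig.capture('scene');sx,sy,f=258,195,9
a=cv2.resize(d['pixels'][sy:sy+50,sx:sx+44],None,fx=f,fy=f,interpolation=cv2.INTER_CUBIC)
for th,c in((0,(0,255,0)),(8,(0,0,255)),(-8,(255,0,0))):
    t=np.radians(th);B=np.array([(23,-25,0),(23,25,0),(23,25,40),(23,-25,40)])-[0,0,70]
    B=np.c_[B[:,0],B[:,1]*np.cos(t)-B[:,2]*np.sin(t),B[:,1]*np.sin(t)+B[:,2]*np.cos(t)]+[0,0,170.5]
    p=(proj(d,w(h,B/1e3))-[sx,sy]+.5)*f
    cv2.polylines(a,[p.astype(int)],True,c,1)
d=rig.capture('wrist');b=cv2.resize(d['pixels'][80:305,190:355],None,fx=2,fy=2)
cv2.imwrite('pics/s6.png',np.hstack([a,b])) if 0 else None
o=np.zeros((450,396+330,3),np.uint8);o[:a.shape[0],:396]=a;o[:450,396:]=b;cv2.imwrite('pics/s6.png',o)
E
```

```text
(no output)
```

View pics/s6.png

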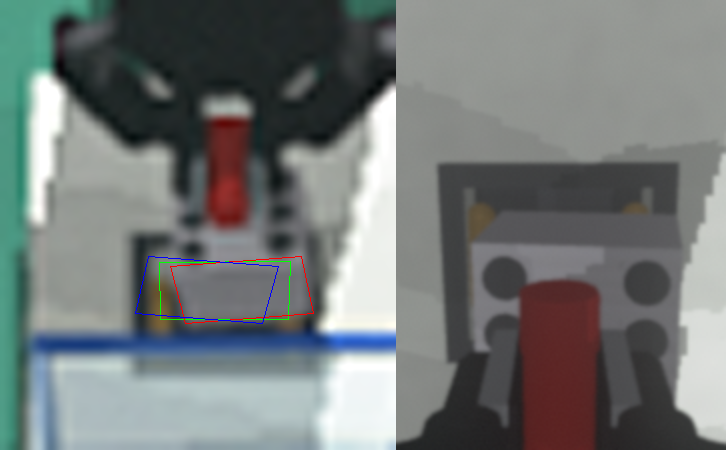

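```bash
cat > lean.py <<'E'
from h import *;import rig
# block top edges in the wrist view: print a sharpened row profile near the block's top
d=rig.capture('wrist');g=cv2.cvtColor(d['pixels'],cv2.COLOR_BGR2GRAY)
np.save('w.npy',d['pixels'])
print('grad cols',[(r,[ (c,int(v)) for c,v in enumerate(np.diff(cv2.GaussianBlur(g,(3,3),0)[r].astype(int))) if abs(v)>12 and 200<c<350]) for r in (204,212)])
hsv=cv2.cvtColor(d['pixels'],cv2.COLOR_BGR2HSV);m=((hsv[...,0]<8)|(hsv[...,0]>172))&(hsv[...,1]>120)
print('red cols row 240',np.where(m[240])[0][[0,-1]])
E
python3 lean.py
python3 -m jog '[[1,0,-0.02,0,0],[1,0,-0.04,0,0],[1,0,-0.04,0.05,0],[1,0,-0.04,0.1,0],[1,0,-0.04,0.15,0]]' 35
python3 -m jog '[[1,0,0,0.03,0],[1,0,0,0.053,0],[1,0,0,0.053,0],[1,0,0,0.053,0]]'
python3 -m jog '[[1,0,0.02,0,0],[1,0,0.04,0,0],[1,0,0.06,0,0],[1,0,0.08,0,0],[1,0,0.08,0,0]]'
```

```text
grad cols [(204, [(211, -18), (212, -22), (213, -14), (226, 14), (227, 13), (336, 22), (337, 24), (338, 13)]), (212, [(211, -15), (212, -23), (213, -19), (227, 13), (234, -16), (235, -15), (251, 13), (252, 15), (333, 20), (334, 19)])]
red cols row 240 [253 290]
t: 13.5
tool_pos: [0.4756, -0.0539, 0.3023]
tcp_rot: [-0.011, -3.141, -0.0]
contact_force: [0.3, -0.3, -2.5]
gripper_width: 0.0141
finger_force: 50.7
t: 13.83
tool_pos: [0.4759, -0.054, 0.2958]
tcp_rot: [0.011, 3.141, -0.001]
contact_force: [-2.3, -1.0, 4.2]
gripper_width: 0.0144
finger_force: 51.4
t: 14.25
tool_pos: [0.4769, -0.0436, 0.2985]
tcp_rot: [0.011, 3.137, -0.01]
contact_force: [-6.4, -13.0, 17.4]
gripper_width: 0.0139
finger_force: 53.4
```

```bash
python3 -m jog '[[1,0,0,-0.02,0],[1,0,0.01,-0.02,0],[1,0,0.02,-0.02,0],[1,0,0.02,-0.02,0]]'
python3 -m jog '[[1,0,0,-0.04,0],[1,0,-0.03,-0.08,0],[1,0,-0.06,-0.12,0],[1,0,-0.06,-0.16,0],[1,0,-0.06,-0.19,0]]'
python3 -m jog '[[1,0,0,0,0],[1,0,0,0,0],[1,0,0,0,0],[1,0,0,0,0]]'
python3 lean.py
```

```text
t: 14.58
tool_pos: [0.4765, -0.0405, 0.3]
tcp_rot: [0.012, 3.139, -0.008]
contact_force: [-1.8, -12.5, 8.5]
gripper_width: 0.0143
finger_force: 52.0
t: 15.0
tool_pos: [0.4759, -0.048, 0.3275]
tcp_rot: [0.012, 3.141, 0.0]
contact_force: [0.2, -0.1, -3.4]
gripper_width: 0.0141
finger_force: 50.4
t: 15.33
tool_pos: [0.4756, -0.0477, 0.3264]
tcp_rot: [-0.011, -3.141, -0.0]
contact_force: [0.5, -0.5, -3.9]
gripper_width: 0.0142
finger_force: 50.5
grad cols [(204, [(211, -20), (212, -20), (216, 14), (217, 17), (323, -13), (324, -13), (328, 17), (329, 15), (335, 18), (336, 23), (337, 16)]), (212, [(211, -15), (212, -24), (213, -19), (217, 17), (218, 14), (225, -13), (226, -13), (244, 13), (323, -13), (327, 14), (328, 17), (332, 16), (333, 18)])]
red cols row 240 [253 290]
```

```bash
python3 -m jog '[[1,0,0,0,0],[1,0,0,0,0],[1,0,0,0,0],[1,0,0,0,0]]'; python3 -c "
import rig;print(rig.job_done())"
```

```text
t: 15.72
tool_pos: [0.4757, -0.0478, 0.3268]
tcp_rot: [-0.011, -3.141, -0.0]
contact_force: [0.4, -0.7, -2.6]
gripper_width: 0.0138
finger_force: 50.5
the job is handed in; nothing more can be done
None
```

The job is handed in at 15.7 s, with no verdict shown: the hood was left open on its stop, the block was rocked left–right–left–right until free, and the arm now holds it centred about 26 mm above the rim and within about 1° of level; I set that level by briefly dipping it back into the well's mouth.

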